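# Seat the topshell on its stand and hold the loupe over it

## Task

Fit the square-bored block that carries the topshell over the square post of the steel stand, pushed fully down and resting on the stand's round shoulder, and let it go. Then pick up the hand loupe, bring it over the vial rack, and finish while still holding it in the gripper with its lens level, centred over the tip of the shell and about a centimetre above it, still and not touching the shell or the block at any time. Do not touch the vial rack, and leave the ormer shell, the crucible, the dive weight and the tweezers where they are.

Things in the scene. Friction and masses are not known exactly. Their poses are not given: they have to be found in the camera images.
- mount: Loose specimen block, 0.12 kg: square bare-aluminium block 44 x 44 mm, 34 mm tall, a striped conical topshell (31 mm across, 24 mm tall) cemented on top. A square blind bore, 18.5 mm wide, 26 mm deep, opens in its underside, sides parallel to the block's. Origin: centre of the underside; x, y along the sides, z up. Grip it by two facing sides.
- shell_tip (a point): The tip of the topshell, on the block's axis 58 mm above the block's underside; axes as the block's.
- stand: Fixed steel stand: round foot 90 mm across, 10 mm thick; column 28 mm across; round shoulder 42 mm across, top 30 mm above the table; on it a square post 16 mm wide, 20 mm tall (upper 6 mm tapering to 10 mm). Origin: centre of the foot's underside; x, y along the post's sides, z up. The block fits at any quarter turn, its underside then on the shoulder.
- shoulder (a point): Centre of the shoulder's top face on the stand's axis, 30 mm above the table; axes as the stand's. The seated block's origin lies here.
- loupe: Loose hand loupe, 0.09 kg, lying flat: wooden handle 80 mm long, 16 wide, 20 tall; in line with it at one end a glass lens in a thin steel rim, 60 mm across, 7 mm thick. Origin: underside of the handle's middle (balance point about 10 mm towards the lens); x along the handle to the lens, y across, z up. Starts with x roughly away from the robot.
- lens (a point): Centre of the lens's underside, 85 mm from the loupe's origin along its x, level with the handle's underside; axes as the loupe's.
- rack: Fixed white vial rack, an obstacle, 240 mm long (its x), 50 mm wide (its y), 70 mm tall to the black caps of its row of glass vials, standing between the stand on one side and the block and loupe on the other. Origin: centre of its underside.
- ormer: Pearly ormer shell, loose bystander, a low dome 76 mm across and 22 mm tall. Origin: centre of its underside.
- crucible: Pale ceramic crucible, loose bystander, 52 mm across its mouth, 42 mm tall. Origin: centre of its underside.
- dive_weight: Small yellow lead dive weight, loose bystander, a block 75 x 50 x 28 mm, 0.9 kg. Origin: centre of its underside.
- tweezers: Bamboo tweezers, loose bystander, lying flat: about 165 mm long (along its x), 26 mm wide, 6 mm thick. Origin: on the table at the middle of their length.
Mind the look-alikes: they are no part of the job. What is shaped like the mount but pink is not meant.

How it is judged:
On the way:
1. the block is fully down on the stand's shoulder, over the square post, and let go (horizontal distance between mount and shoulder below 0.003 m and z of mount in the frame of shoulder between -0.003 and 0.003 m and angle between mount's own z axis and vertical below 0.06 rad and (angle between the x axis of mount and the x axis of stand, either way round below 0.2 rad or angle between the x axis of mount and the y axis of stand, either way round below 0.2 rad) and contact force between the fingers and mount below 0.2 N), for 0.3 s.
At the end, for the whole second after the job is handed in: Block on the shoulder within 3 mm, upright, square with the post, not held. Loupe held in the fingers alone, within 7 degrees of level, slower than 20 mm/s; lens centre within 8 mm sideways of the shell's tip, its underside 4 to 18 mm above it (all of step 1 and horizontal distance between lens and shell_tip below 0.008 m and z of lens in the frame of shell_tip between 0.004 and 0.018 m and angle between loupe's own z axis and vertical below 0.12 rad and linear speed of loupe below 0.02 m/s and contact force between the fingers and loupe above 1 N and contact force between loupe and mount below 0.05 N and contact force between loupe and stand below 0.05 N and contact force between loupe and rack below 0.05 N); the arm keeps its last pose, push and grip.
It fails at once if the loupe touches the shell or its block (contact force between loupe and mount above 0.3 N).
It fails at once if the vial rack is touched (more than 1 N) (contact force between rack and anything else above 1 N).
It fails at once if the ormer, crucible, dive weight or tweezers are moved more than 15 mm (distance of any of ormer, crucible, dive_weight, tweezers from where it was at the start of the episode above 0.015 m).
It also fails if it takes over 66 s, if anything falls off the work surface, if the arm or the gripper's body presses on something with over 40 N, if the wrist force passes 120 N, or if a joint passes its speed limit or range.

## Robot

A 6-joint arm with a two-finger parallel gripper is mounted at the origin on the work surface. World frame = base frame: x ahead of the robot, y to its left, z up, the work surface at z = 0. Lengths are in m, angles in rad, forces in N, time in s.
With the tool pointing down it reaches from about 0.35 to 0.975 m from the base axis. Payload 4.9 kg.
Tool frame: the origin (TCP) lies at the very end of the fingers, on their centre line; the grasp point (between the pads) lies 19 mm behind it; x points along the fingers, y is the direction in which the jaws open and shut, and the axes are right-handed (so a half turn about x gives the same grasp; the last joint's range is limited). The gripper opens to 85 mm and grips with 20 to 120 N. Pads are 22 mm wide; open, the fingers measure 114 mm over their backs; the gripper's body (76 mm by 85 mm) begins 54 mm behind the grasp point. The pads swing forward as they close: fully open they stand 13 mm farther back than shut.
Start: joints at [1.09, 0.053, 1.613, -0, 1.476, -0.119], TCP at [0.221, 0.585, 0.231] pointing down, gripper open.
Joint ranges: [-3.01, 3.01], [-1.01, 2.22], [0.06, 2.58], [-1.02, 4.17], [0.09, 2.62], [-3.14, 3.14]. Speed limits (rad/s): [2.57, 2.57, 3.14, 3.14, 3.14, 3.14].

## Interface

Orientations are given as a rotation vector (axis times angle).
In Python, from station import ctrl, get_image, calibration, finish_job, search_frame, cut_out, mark_of gives the robot as it stands. The module is installed in compiled form; this text tells all that it offers.
- The arm moves only by the tool arm_command, never from a script. Its argument "plan" is a list that holds one entry, the list of rows, each a list of 7 numbers: the shift along the tool's x, y, z in m, then the turn, a rotation vector about the tool's x, y, z in degrees, then the finger opening in m, from 0 to 0.0854. A call has 1 to 20 rows; each row shifts and turns the pose as measured when the row begins, along the tool's axes as they then stand; what a row does not reach is not made up. A row lasts 1/12 s, in which the tool goes at most 41.7 mm and 7.16 degrees, less where a joint would pass 70% of its speed; a pose out of reach is approached as far as the arm can. A call with a gripper value outside its range is refused whole. The fingers move at their own pace and stop on an object; "squeeze" is the grip in N (left out, the last holds). Time passes only in rows, so rows that do not move let the fingers close. It gives the time, the measured TCP pose, the force and the opening at its end, in the units of the state.
- ctrl.get_obs(): the state, without advancing time (a new reading comes with each control period).
- get_image(name): name is "side" or "top"; returns the picture (420x560x3 uint8, red, green, blue); there is no depth.
- calibration(name): a dict with "fx", "fy", "cx", "cy" (pixels), "cam_to_world" (4x4, takes a point from camera to world coordinates). Camera axes: x right, y down, z forward; pixel columns grow to the right and rows downward; lengths in m; the calibration is good to about 2 mm. A picture is of the moment at which its call begins. calibration takes no time and is no camera call.
- finish_job(): hands the job in, once; it reports no verdict.
Trained networks look in the newest picture that a camera, given by its name, has taken for a name from the list of things; names that differ only in an ending like _2 or _b are one class to them, and where a whole thing is asked for, a point or a joint stands for the part that bears it (a point fixed in the world has none). Each returns a list of dicts, best first, with "conf" (0 to 1); they miss things now and then, are a little off and sometimes report something else, mostly with a low value. They report only what shows in the picture. A call takes as long as a camera call. They do not tell look-alikes from the thing itself.
- search_frame(camera, thing): "at" ([x, y, z] in m, in the coordinates of the camera as it stood for that picture, good to about 4 mm: the middle of the surface that is visible of it).
- cut_out(camera, thing): "mask" (420x560 bool, what is visible of it).
- mark_of(camera, thing): "at" ([x, y, z] in m, in the coordinates of the camera as it stood for that picture, good to about 4 mm: a listed point, or the origin of a listed thing).
The state is a dict: "t": time; "q": joint angles; "dq": joint speeds; "effort": joint torques, N m; "tool_pos": TCP position; "tool_rot": TCP orientation; "contact_force": force on the tool from outside, world axes, zero at the start; "wrist_torque": the same for the moment, N m; "opening": finger opening in m.
Only numpy, scipy, OpenCV 4.12 (cv2) and the standard library are available. Lean on these libraries where they do the work, as an engineer would, in place of code of your own. Each camera call takes 0.05 s, during which the arm holds its last target. There are 200 camera calls.

## Working session

There is one attempt and no reset: what is moved stays moved. The work goes in short steps, Python scripts to look and compute and a tool call to move; the robot and the scene stay as the last step left them, time stands still between calls to the robot, and variables do not carry over. Pictures are saved under pics/ and viewed, about 8 in all and at most 12, crops included, and the job is handed in when it is done.

Besides the shell and the picture viewer there is one more tool, called after "Call:" by a JSON object that holds its "fn" and its "kwargs", one argument or row to a line. arm_command: Moves the arm, as the interface text tells. Its arguments: {"type":"object","properties":{"plan":{"type":"array","items":{"type":"array","items":{"type":"array","items":{"type":"number"}}}},"squeeze":{"type":"number"}},"required":["plan"]}

```bash
mkdir -p pics; cat > h.py <<'E'
import numpy as np, cv2
from scipy.spatial.transform import Rotation as R
from station import ctrl,get_image,calibration,search_frame,cut_out,mark_of
def cal(n):
    c=calibration(n); return c,np.array(c["cam_to_world"])
def w(n,p):
    c,T=cal(n); return (T@np.r_[p,1])[:3]
def proj(n,P):
    c,T=cal(n); P=np.atleast_2d(P); q=(np.c_[P,np.ones(len(P))]@np.linalg.inv(T).T)[:,:3]
    return np.c_[q[:,0]/q[:,2]*c["fx"]+c["cx"],q[:,1]/q[:,2]*c["fy"]+c["cy"]]
def ray(n,uv,z):
    c,T=cal(n); d=T[:3,:3]@np.array([(uv[0]-c["cx"])/c["fx"],(uv[1]-c["cy"])/c["fy"],1]); o=T[:3,3]
    return o+d*(z-o[2])/d[2]
def save(n,f,crop=None,k=1):
    im=get_image(n)
    if crop: im=im[crop[1]:crop[3],crop[0]:crop[2]]
    cv2.imwrite('pics/'+f,cv2.resize(im[:,:,::-1],None,fx=k,fy=k,interpolation=cv2.INTER_CUBIC))
E
python3 - <<'E'
from h import *
np.set_printoptions(precision=4,suppress=True)
a=get_image("top");b=get_image("side")
cv2.imwrite('pics/top0.png',a[:,:,::-1]);cv2.imwrite('pics/side0.png',b[:,:,::-1])
for n in("top","side"):
    c,T=cal(n);print(n,c["fx"],c["cx"],c["cy"],T[:3,3],T[:3,2])
    for t in("mount","shell_tip","stand","shoulder","loupe","lens","rack"):
        for r in mark_of(n,t)[:3]: p=w(n,r["at"]);print(t,round(r["conf"],2),p,proj(n,p)[0].round())
o=ctrl.get_obs();print(o["t"],o["tool_pos"],R.from_rotvec(o["tool_rot"]).as_matrix())
E
```

```text
top 439.4322096321166 283.3987150257908 206.39895452413782 [0.4404 0.0212 1.4095] [ 0.0877 -0.0026 -0.9961]
mount 0.67 [ 0.6353 -0.2246 -0.0017] [358. 186.]
mount 0.47 [ 0.658  -0.1378 -0.0027] [332. 178.]
shell_tip 0.78 [ 0.6301 -0.2237  0.0602] [362. 185.]
shell_tip 0.76 [ 0.6575 -0.1363  0.0593] [333. 176.]
stand 0.81 [0.5509 0.2585 0.0051] [208. 209.]
shoulder 0.62 [0.5492 0.2577 0.0287] [207. 209.]
loupe 0.98 [ 0.4229 -0.3432 -0.0003] [396. 252.]
lens 0.95 [ 0.5009 -0.3768  0.001 ] [406. 228.]
rack 0.7 [0.5372 0.013  0.0003] [285. 215.]
side 523.1194519039653 278.32367293134365 206.89661731750175 [ 0.5009 -0.9383  0.8892] [ 0.0303  0.7655 -0.6427]
mount 0.97 [ 0.6337 -0.2285  0.0006] [330. 309.]
mount 0.57 [ 0.6573 -0.1342 -0.0012] [335. 277.]
shell_tip 0.93 [ 0.6328 -0.2255  0.0562] [330. 291.]
shell_tip 0.73 [ 0.6613 -0.134   0.0551] [338. 259.]
shell_tip 0.49 [ 0.6313 -0.2284  0.0014] [329. 309.]
stand 0.81 [0.5488 0.2541 0.0047] [278. 175.]
stand 0.72 [ 0.4229 -0.346  -0.0049] [230. 364.]
shoulder 0.57 [0.5471 0.2579 0.0313] [277. 167.]
loupe 0.68 [ 0.4231 -0.3463 -0.0055] [230. 365.]
lens 0.92 [ 0.4999 -0.3779  0.004 ] [270. 374.]
rack 0.6 [0.5338 0.0097 0.0011] [277. 235.]
0.8 [0.2212 0.5845 0.2314] [[ 0.0001  0.3539  0.9353]
 [ 0.0001  0.9353 -0.3539]
 [-1.      0.0001  0.    ]]
```

```bash
python3 - <<'E'
import cv2,numpy as np
a=cv2.imread('pics/top0.png');b=cv2.imread('pics/side0.png')
cv2.imwrite('pics/v1.png',np.vstack([cv2.resize(a[120:300,140:450],None,fx=2.5,fy=2.5)[:, :775]]))
cv2.imwrite('pics/v2.png',cv2.resize(b[100:420,140:460],None,fx=1.85,fy=1.85,interpolation=cv2.INTER_CUBIC))
E
```

```text
(no output)
```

View pics/v1.png

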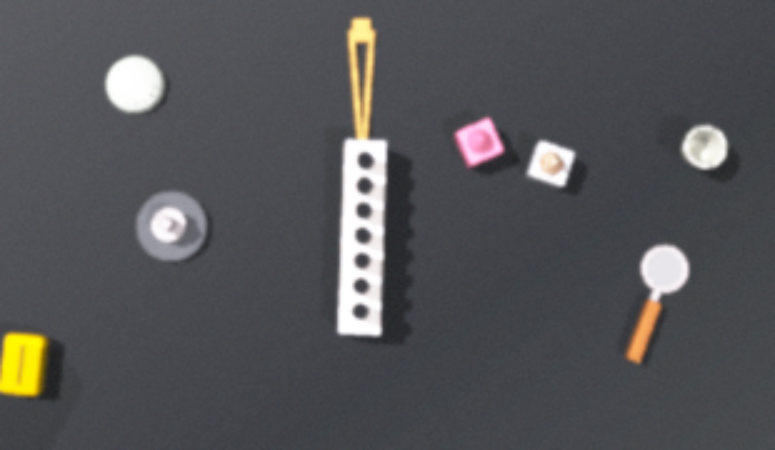

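View pics/v2.png

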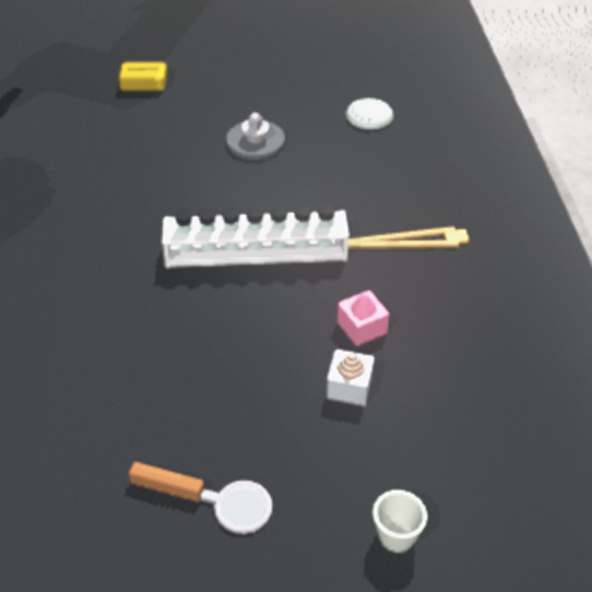

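```bash
python3 - <<'E'
from h import *
np.set_printoptions(precision=4,suppress=True)
for n in("top","side"):
    im=np.mean([get_image(n).astype(float) for _ in range(6)],0)
    np.save(n+'0.npy',im)
    for t,z in(("mount",.034),("loupe",.01),("stand",.005),("rack",.0)):
        best=None
        for r in cut_out(n,t)[:2]:
            m=r["mask"].astype(np.uint8); c=max(cv2.findContours(m,0,1)[0],key=cv2.contourArea)
            W=np.array([ray(n,p[0],z)[:2]*1000 for p in c],np.float32)
            print(n,t,round(r["conf"],2),m.sum(),cv2.minAreaRect(W))
            if t in("stand","loupe"):
                pts=np.argwhere(m)[:,::-1]; G=np.array([ray(n,p,z)[:2] for p in pts]); 
                u,s,v=np.linalg.svd(G-G.mean(0),full_matrices=False); print('  mean',G.mean(0),'axis',np.degrees(np.arctan2(v[0,1],v[0,0])))
T=np.load('top0.npy');S=np.load('side0.npy')
f=lambda I,x,y,h,k:cv2.resize(np.clip(I[y-h:y+h,x-h:x+h,::-1],0,255).astype(np.uint8),(390,390),interpolation=cv2.INTER_CUBIC)
cv2.imwrite('pics/v3.png',np.hstack([f(T,207,209,16,0),f(S,277,165,18,0)]))
E
```

```text
top mount 0.69 198 ((657.5007934570312, -131.3912811279297), (43.96083450317383, 45.548282623291016), 26.641965866088867)
top mount 0.64 239 ((630.3438110351562, -220.98196411132812), (48.74319839477539, 52.52915573120117), 71.79507446289062)
top loupe 0.61 422 ((456.9951477050781, -364.7606506347656), (57.484066009521484, 147.1913604736328), 79.80369567871094)
  mean [ 0.4747 -0.3628] axis 159.60445151541924
top loupe 0.58 1250 ((538.6113891601562, 11.705984115600586), (54.192325592041016, 246.08291625976562), 88.79492950439453)
  mean [0.5369 0.0126] axis 179.23751309008577
top stand 0.59 188 ((708.4638671875, 17.525827407836914), (85.25162506103516, 19.45552635192871), 0.8225157260894775)
  mean [0.7404 0.0173] axis -179.09463000493372
top stand 0.58 647 ((547.5881958007812, 255.79342651367188), (86.76740264892578, 89.93364715576172), 0.8191949725151062)
  mean [0.5486 0.2577] axis -120.2969345599398
top rack 0.71 1224 ((539.58642578125, 13.293739318847656), (52.50627136230469, 248.42913818359375), 89.44554138183594)
side mount 0.96 517 ((656.0510864257812, -148.2721710205078), (59.51719284057617, 66.54007720947266), 23.102354049682617)
side mount 0.76 567 ((628.735107421875, -238.02239990234375), (71.01918029785156, 45.73977279663086), 72.65973663330078)
side loupe 0.93 1216 ((454.876220703125, -367.30224609375), (59.369625091552734, 156.18707275390625), 75.178955078125)
  mean [ 0.4701 -0.3658] axis -23.84142793056892
side stand 0.86 577 ((549.35546875, 258.26617431640625), (98.98614501953125, 96.8951187133789), 42.64169692993164)
  mean [0.5502 0.2591] axis -94.61898588431606
side rack 0.9 2885 ((539.322021484375, 47.72691345214844), (118.12346649169922, 253.77462768554688), 88.63790130615234)
side rack 0.4 615 ((634.9629516601562, -210.2941436767578), (77.22705841064453, 49.49597930908203), 71.69738006591797)
```

View pics/v3.png

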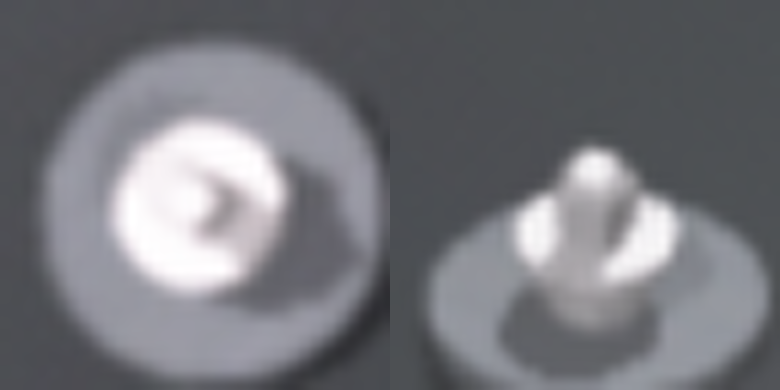

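```bash
cat > fit.py <<'E'
from h import *
from scipy.optimize import minimize
K=8
im={n:np.load(n+'0.npy').mean(2) for n in("top","side")}
box={n:np.r_[proj(n,[.549,.257,.03])[0].round().astype(int)-17,34,34] for n in im}
def circ(r,z): a=np.linspace(0,2*np.pi,60,0); return np.c_[r*np.cos(a),r*np.sin(a),0*a+z]
def sq(s,z,th): a=th+np.pi/4+np.arange(4)*np.pi/2; r=s/2**.5; return np.c_[r*np.cos(a),r*np.sin(a),0*a+z]
def hull(p): return cv2.convexHull(p.astype(np.float32))[:,0]
def render(n,c,th,L):
    x,y,_,_=box[n]; lab=np.zeros((34*K,34*K),np.uint8); C=cal(n)[1][:3,3]-np.r_[c,0]
    P=lambda q: ((proj(n,q+np.r_[c,0])-[x,y]+.5)*K-.5)
    def fill(q,l,m=None,h=True):
        p=P(q); p=hull(p) if h else p; t=np.zeros_like(lab); cv2.fillConvexPoly(t,np.round(p*16).astype(np.int32),1,shift=4)
        if m is not None: t&=m
        lab[t>0]=l
    sh=lambda q,z: np.c_[q[:,:2]+(q[:,2:]-z)*L,0*q[:,0]+z]
    sh_=lambda q,z: sh(q,z)
    fill(np.r_[circ(.045,0),circ(.045,.01)],1); fill(circ(.045,.01),2); m=(lab==2).astype(np.uint8)
    post=np.r_[sq(.016,.044,th),sq(.010,.050,th),sq(.016,.03,th)]
    for q in(np.r_[circ(.014,.01),circ(.014,.03)],np.r_[circ(.021,.03),circ(.021,.026)],post): fill(sh_(q,.01),3,m)
    fill(np.r_[circ(.014,.01),circ(.014,.03)],4); fill(np.r_[circ(.021,.026),circ(.021,.03)],5); fill(circ(.021,.03),6)
    m=(lab==6).astype(np.uint8); fill(sh_(post,.03),7,m)
    A,B,D=sq(.016,.03,th),sq(.016,.044,th),sq(.010,.05,th); fs=[]
    for i in range(4):
        j=(i+1)%4
        for k,(u,v) in enumerate(((A,B),(B,D))):
            f=np.array([u[i],u[j],v[j],v[i]]); nn=np.cross(f[1]-f[0],f[3]-f[0])
            if nn@(C-f[0])>0: fill(f,8+2*i+k)
    fill(D,16); return lab
def cost(p,show=False):
    th,L=p[0],p[1:3]; tot=0
    for i,n in enumerate(im):
        lab=render(n,p[3+2*i:5+2*i],th,L); x,y,_,_=box[n]; I=im[n][y:y+34,x:x+34]
        X=[]
        for l in np.unique(lab):
            M=cv2.GaussianBlur((lab==l).astype(np.float32),(0,0),abs(p[7])*K); X.append(M.reshape(34,K,34,K).mean((1,3)).ravel())
        X=np.array(X).T; b=np.linalg.solve(X.T@X+1e-2*np.eye(X.shape[1]),X.T@I.ravel()+1e-2*128)
        r=(X@b-I.ravel()); w=(np.hypot(*np.meshgrid(np.arange(34)-17,np.arange(34)-17))<13).ravel()
        tot+=(r**2*w).mean()
        if show: print(n,dict(zip(np.unique(lab),b.round())))
    return tot
if __name__=="__main__":
    res=[]
    for L in((-.1,-.4),):
        for d in range(-45,45,10):
            r=minimize(cost,[np.radians(d),*L,.549,.257,.549,.257,.7],method='Nelder-Mead',options=dict(maxfev=500,initial_simplex=None if 0 else np.array([[np.radians(d),*L,.549,.257,.549,.257,.7]]+[list(np.array([np.radians(d),*L,.549,.257,.549,.257,.7])+np.eye(8)[k]*[.12,.15,.15,.003,.003,.003,.003,.2][k]) for k in range(8)])))
            print(d,round(r.fun,2),np.degrees(r.x[0]).round(1),r.x[1:].round(4)); res.append((r.fun,r.x))
    cost(min(res,key=lambda t:t[0])[1],True)
E
python3 fit.py
```

```text
Traceback (most recent call last):
  File "fit.py", line 46, in <module>
    r=minimize(cost,[np.radians(d),*L,.549,.257,.549,.257,.7],method='Nelder-Mead',options=dict(maxfev=500,initial_simplex=None if 0 else np.array([[np.radians(d),*L,.549,.257,.549,.257,.7]]+[list(np.array([np.radians(d),*L,.549,.257,.549,.257,.7])+np.eye(8)[k]*[.12,.15,.15,.003,.003,.003,.003,.2][k]) for k in range(8)])))
  File "fit.py", line 33, in cost
    lab=render(n,p[3+2*i:5+2*i],th,L); x,y,_,_=box[n]; I=im[n][y:y+34,x:x+34]
  File "fit.py", line 28, in render
    if nn@(C-f[0])>0: fill(f,8+2*i+k)
                      ~~~~^^^^^^^^^^^
  File "fit.py", line 13, in fill
    p=P(q); p=hull(p) if h else p; t=np.zeros_like(lab); cv2.fillConvexPoly(t,np.round(p*16).astype(np.int32),1,shift=4)
  File "fit.py", line 11, in <lambda>
    P=lambda q: ((proj(n,q+np.r_[c,0])-[x,y]+.5)*K-.5)
                  ~~~~^^^^^^^^^^^^^^^^
  File "h.py", line 9, in proj
    c,T=cal(n); P=np.atleast_2d(P); q=(np.c_[P,np.ones(len(P))]@np.linalg.inv(T).T)[:,:3]
        ~~~^^^
  File "h.py", line 5, in cal
    c=calibration(n); return c,np.array(c["cam_to_world"])
ValueError: time passes only in moves, steps and waits
```

```bash
sed -i 's/^def cal(n):/_c={}\ndef cal(n):\n    if n not in _c: _c[n]=_cal(n)\n    return _c[n]\ndef _cal(n):/' h.py; time timeout 550 python3 fit.py
```

```text
-45 38.33 -23.8 [-0.3008 -0.7403  0.5487  0.2577  0.5482  0.2558  0.6993]
-35 41.32 -17.8 [-0.2782 -0.6926  0.5489  0.2578  0.5482  0.2556  0.7183]
-25 41.28 -16.3 [-0.3027 -0.6977  0.5489  0.258   0.5484  0.2554  0.7282]
-15 37.87 -26.2 [-0.2855 -0.7449  0.5488  0.2579  0.5483  0.2559  0.6275]
-5 37.49 -28.7 [-0.293  -0.7391  0.5488  0.258   0.5484  0.2556  0.685 ]
5 56.95 32.4 [-0.3059 -0.7788  0.5484  0.2573  0.5484  0.2554  0.7633]
15 38.04 63.8 [-0.2954 -0.7572  0.5488  0.2576  0.5483  0.2557  0.6512]
25 38.37 69.0 [-0.2912 -0.7494  0.5489  0.258   0.5483  0.2555  0.69  ]
35 37.4 60.2 [-0.3056 -0.7476  0.5488  0.258   0.5483  0.2555  0.6576]
top {np.uint8(0): np.float64(78.0), np.uint8(1): np.float64(-37.0), np.uint8(2): np.float64(154.0), np.uint8(3): np.float64(103.0), np.uint8(5): np.float64(157.0), np.uint8(6): np.float64(261.0), np.uint8(7): np.float64(194.0), np.uint8(9): np.float64(227.0), np.uint8(10): np.float64(147.0), np.uint8(11): np.float64(170.0), np.uint8(12): np.float64(53.0), np.uint8(13): np.float64(198.0), np.uint8(15): np.float64(201.0), np.uint8(16): np.float64(263.0)}
side {np.uint8(0): np.float64(79.0), np.uint8(1): np.float64(88.0), np.uint8(2): np.float64(149.0), np.uint8(3): np.float64(99.0), np.uint8(4): np.float64(143.0), np.uint8(5): np.float64(162.0), np.uint8(6): np.float64(253.0), np.uint8(7): np.float64(174.0), np.uint8(10): np.float64(160.0), np.uint8(11): np.float64(179.0), np.uint8(12): np.float64(116.0), np.uint8(13): np.float64(178.0), np.uint8(16): np.float64(282.0)}
real	5m7.983s
user	5m3.066s
sys	0m0.295s
```

```bash
cat >> h.py <<'E'
def rows(xyz,az,n,start=None):
    """constant tool-frame row that in n rows takes the tool to xyz, pointing down, jaws along az (deg, mod 180)"""
    o=ctrl.get_obs(); p0=np.array(o["tool_pos"]); M0=R.from_rotvec(o["tool_rot"]).as_matrix()
    def M(a): a=np.radians(a); y=np.array([np.cos(a),np.sin(a),0]); x=np.array([0,0,-1.]); return np.c_[x,y,np.cross(x,y)]
    W=min((R.from_matrix(M0.T@M(a)).as_rotvec() for a in(az,az+180)),key=np.linalg.norm)/n
    g=R.from_rotvec(W).as_matrix(); S=sum(np.linalg.matrix_power(g,k) for k in range(n))
    v=np.linalg.solve(S,M0.T@(np.array(xyz)-p0)); T=np.eye(4);T[:3,:3]=M0;T[:3,3]=p0;G=np.eye(4);G[:3,:3]=g;G[:3,3]=v
    path=[]
    for k in range(n): T=T@G; path.append(T[:3,3].round(3))
    jaw=np.degrees(np.arctan2(M0[1,1],M0[0,1]))
    print("t",round(o["t"],2),"at",p0.round(4),"jaw",jaw.round(1),"F",np.round(o["contact_force"],1),"open",round(o["opening"],4))
    print("row",(v*1000).round(1),"mm",np.linalg.norm(v*1000).round(1),np.degrees(W).round(2),"x",n,"path",[list(path[i]) for i in(n//4,n//2,3*n//4,n-1)])
E
python3 -c "
from h import *
rows([.633,-.2258,.14],-18,24)"
```

```text
t 1.8 at [0.2212 0.5845 0.2313] jaw 69.3 F [-0.4 -0.   0.4] open 0.0857
row [ 3.8 -0.4 41.8] mm 42.0 [ 3.64 -0.    0.  ] x 24 path [[np.float64(0.467), np.float64(0.43), np.float64(0.205)], [np.float64(0.607), np.float64(0.224), np.float64(0.182)], [np.float64(0.661), np.float64(-0.02), np.float64(0.159)], [np.float64(0.633), np.float64(-0.226), np.float64(0.14)]]
```

Call:
{"fn": "arm_command", "kwargs": {
  "plan": [
    [[0.003, -0.0004, 0.041, 3.6, 0, 0, 0.085], [0.003, -0.0004, 0.041, 3.6, 0, 0, 0.085], [0.003, -0.0004, 0.041, 3.6, 0, 0, 0.085], [0.003, -0.0004, 0.041, 3.6, 0, 0, 0.085], [0.003, -0.0004, 0.041, 3.6, 0, 0, 0.085], [0.003, -0.0004, 0.041, 3.6, 0, 0, 0.085], [0.003, -0.0004, 0.041, 3.6, 0, 0, 0.085], [0.003, -0.0004, 0.041, 3.6, 0, 0, 0.085], [0.003, -0.0004, 0.041, 3.6, 0, 0, 0.085], [0.003, -0.0004, 0.041, 3.6, 0, 0, 0.085], [0.003, -0.0004, 0.041, 3.6, 0, 0, 0.085], [0.003, -0.0004, 0.041, 3.6, 0, 0, 0.085], [0.003, -0.0004, 0.041, 3.6, 0, 0, 0.085], [0.003, -0.0004, 0.041, 3.6, 0, 0, 0.085], [0.003, -0.0004, 0.041, 3.6, 0, 0, 0.085], [0.003, -0.0004, 0.041, 3.6, 0, 0, 0.085], [0.003, -0.0004, 0.041, 3.6, 0, 0, 0.085], [0.003, -0.0004, 0.041, 3.6, 0, 0, 0.085], [0.003, -0.0004, 0.041, 3.6, 0, 0, 0.085], [0.003, -0.0004, 0.041, 3.6, 0, 0, 0.085]]
  ]
}}

```text
t: 3.47
tool_pos: [0.65, -0.054, 0.17]
tool_rot: [1.288, 1.164, -1.268]
contact_force: [1.3, 0.1, 0.5]
opening: 0.0854
```

```bash
python3 -c "
from h import *
rows([.633,-.2258,.14],-18,6);rows([.633,-.2258,.14],-18,12)"
```

```text
t 3.47 at [ 0.65  -0.054  0.17 ] jaw -5.4 F [1.3 0.1 0.5] open 0.0854
row [ 4.9  2.5 28.7] mm 29.3 [ 2.1  -0.09 -0.06] x 6 path [[np.float64(0.649), np.float64(-0.112), np.float64(0.16)], [np.float64(0.643), np.float64(-0.169), np.float64(0.15)], [np.float64(0.638), np.float64(-0.197), np.float64(0.145)], [np.float64(0.633), np.float64(-0.226), np.float64(0.14)]]
t 3.47 at [ 0.65  -0.054  0.17 ] jaw -5.4 F [1.3 0.1 0.5] open 0.0854
row [ 2.4  1.4 14.4] mm 14.6 [ 1.05 -0.05 -0.03] x 12 path [[np.float64(0.649), np.float64(-0.112), np.float64(0.16)], [np.float64(0.645), np.float64(-0.155), np.float64(0.152)], [np.float64(0.638), np.float64(-0.197), np.float64(0.145)], [np.float64(0.633), np.float64(-0.226), np.float64(0.14)]]
```

Call:
{"fn": "arm_command", "kwargs": {
  "plan": [
    [[0.005, 0.0025, 0.0287, 2.1, 0, 0, 0.085], [0.005, 0.0025, 0.0287, 2.1, 0, 0, 0.085], [0.005, 0.0025, 0.0287, 2.1, 0, 0, 0.085], [0.005, 0.0025, 0.0287, 2.1, 0, 0, 0.085], [0.005, 0.0025, 0.0287, 2.1, 0, 0, 0.085], [0.005, 0.0025, 0.0287, 2.1, 0, 0, 0.085], [0, 0, 0, 0, 0, 0, 0.085], [0, 0, 0, 0, 0, 0, 0.085]]
  ]
}}

```text
t: 4.13
tool_pos: [0.6292, -0.2437, 0.1368]
tool_rot: [1.463, 1.029, -1.444]
contact_force: [0.7, -0.4, -0.3]
opening: 0.0851
```

```bash
python3 -c "
from h import *
rows([.633,-.2258,.04],-18,8)
save('side','s1.png',(250,220,410,340),4)
for r in mark_of('side','mount')[:2]+mark_of('side','shell_tip')[:2]: print(r['conf'],w('side',r['at']))"
```

```text
t 4.13 at [ 0.6292 -0.2437  0.1368] jaw -19.4 F [ 0.7 -0.4 -0.3] open 0.0851
row [12.1 -0.3 -2.2] mm 12.3 [-0.17 -0.06 -0.05] x 8 path [[np.float64(0.631), np.float64(-0.237), np.float64(0.101)], [np.float64(0.632), np.float64(-0.232), np.float64(0.076)], [np.float64(0.633), np.float64(-0.228), np.float64(0.052)], [np.float64(0.633), np.float64(-0.226), np.float64(0.04)]]
0.95 [ 0.65886501 -0.13294835 -0.0018679 ]
0.74 [ 0.63301762 -0.22948507  0.00079724]
0.92 [ 0.66198331 -0.13431505  0.05391281]
0.69 [ 0.63761112 -0.22532108  0.05498885]
```

View pics/s1.png

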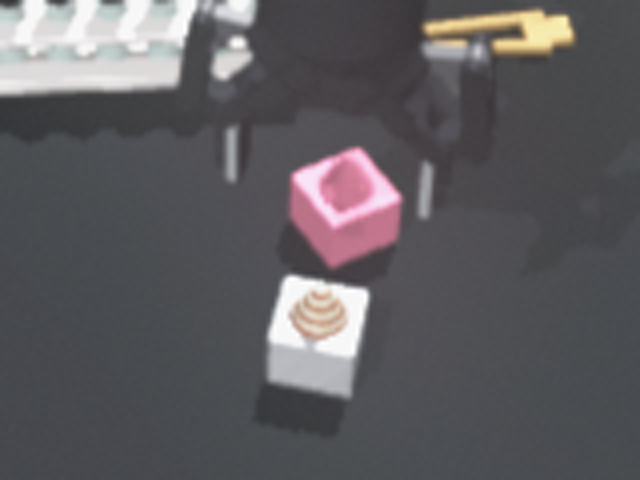

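Call:
{"fn": "arm_command", "kwargs": {
  "plan": [
    [[0.001, -0.0003, -0.003, -0.3, 0, 0, 0.085], [0.01, -0.0003, -0.003, -0.3, 0, 0, 0.085], [0.012, -0.0003, -0.003, -0.3, 0, 0, 0.085], [0.012, -0.0003, -0.003, -0.2, -0.1, -0.1, 0.085], [0.012, -0.0003, -0.002, -0.2, -0.1, -0.1, 0.085], [0.012, -0.0003, -0.002, 0, -0.1, -0.1, 0.085], [0.01, -0.0003, -0.001, 0, -0.1, -0.1, 0.085], [0.003, 0, 0, 0, 0, 0, 0.085], [0, 0, 0, 0, 0, 0, 0.085]]
  ]
}}

```text
t: 5.03
tool_pos: [0.6344, -0.2162, 0.056]
tool_rot: [1.428, 1.055, -1.429]
contact_force: [0.1, -0.0, -0.9]
opening: 0.0851
```

```bash
python3 -c "
from h import *
rows([.633,-.2262,.003],-18,6)"
```

```text
t 5.03 at [ 0.6344 -0.2162  0.056 ] jaw -17.3 F [ 0.1 -0.  -0.9] open 0.0851
row [8.8 0.3 1.7] mm 9.0 [ 0.12 -0.01  0.03] x 6 path [[np.float64(0.634), np.float64(-0.22), np.float64(0.038)], [np.float64(0.633), np.float64(-0.223), np.float64(0.021)], [np.float64(0.633), np.float64(-0.225), np.float64(0.012)], [np.float64(0.633), np.float64(-0.226), np.float64(0.003)]]
```

Call:
{"fn": "arm_command", "kwargs": {
  "plan": [
    [[0, 0, 0.002, 0, 0, 0, 0.085], [0, 0.0003, 0.002, 0.2, 0, 0, 0.085], [0.006, 0.0003, 0.002, 0.2, 0, 0, 0.085], [0.008, 0.0003, 0.001, 0.2, 0, 0, 0.085], [0.008, 0, 0.001, 0, 0, 0, 0.085], [0.005, 0, 0, 0, 0, 0, 0.085], [0, 0, 0, 0, 0, 0, 0.085], [0, 0, 0, 0, 0, 0, 0.085], [0, 0, 0, 0, 0, 0, 0.085]]
  ]
}}

```text
t: 5.78
tool_pos: [0.6334, -0.2268, 0.0274]
tool_rot: [1.438, 1.044, -1.437]
contact_force: [0.2, 0.3, 0.8]
opening: 0.0847
```

```bash
python3 -c "
from h import *
rows([.633,-.2262,.003],-18,3)"
```

```text
t 5.78 at [ 0.6334 -0.2268  0.0274] jaw -18.1 F [0.2 0.3 0.8] open 0.0847
row [ 8.1 -0.2 -0.2] mm 8.1 [-0.02 -0.02  0.01] x 3 path [[np.float64(0.633), np.float64(-0.227), np.float64(0.019)], [np.float64(0.633), np.float64(-0.226), np.float64(0.011)], [np.float64(0.633), np.float64(-0.226), np.float64(0.003)], [np.float64(0.633), np.float64(-0.226), np.float64(0.003)]]
```

Good in xy. Straight down to z ≈ 4 mm, then close gently.

Call:
{"fn": "arm_command", "kwargs": {
  "plan": [
    [[0.006, 0, 0, 0, 0, 0, 0.085], [0.008, 0, 0, 0, 0, 0, 0.085], [0.006, 0, 0, 0, 0, 0, 0.085], [0.003, 0, 0, 0, 0, 0, 0.085], [0, 0, 0, 0, 0, 0, 0.085], [0, 0, 0, 0, 0, 0, 0.085]]
  ],
  "squeeze": 30
}}

```text
t: 6.28
tool_pos: [0.6337, -0.2266, 0.0022]
tool_rot: [1.438, 1.044, -1.437]
contact_force: [0.2, 0.5, 0.7]
opening: 0.0853
```

```bash
python3 -c "
from h import *
rows([.633,-.2262,.003],-18,3)"
```

```text
t 6.28 at [ 0.6337 -0.2266  0.0022] jaw -18.0 F [0.2 0.5 0.7] open 0.0853
row [-0.3 -0.3 -0. ] mm 0.4 [-0.01 -0.02  0.  ] x 3 path [[np.float64(0.633), np.float64(-0.226), np.float64(0.002)], [np.float64(0.633), np.float64(-0.226), np.float64(0.003)], [np.float64(0.633), np.float64(-0.226), np.float64(0.003)], [np.float64(0.633), np.float64(-0.226), np.float64(0.003)]]
```

Call:
{"fn": "arm_command", "kwargs": {
  "plan": [
    [[0, 0, 0, 0, 0, 0, 0.04], [0, 0, 0, 0, 0, 0, 0.04], [0, 0, 0, 0, 0, 0, 0.04], [0, 0, 0, 0, 0, 0, 0.04], [0, 0, 0, 0, 0, 0, 0.04], [0, 0, 0, 0, 0, 0, 0.04], [0, 0, 0, 0, 0, 0, 0.04], [0, 0, 0, 0, 0, 0, 0.04]]
  ],
  "squeeze": 40
}}

```text
t: 6.95
tool_pos: [0.6339, -0.2266, 0.0028]
tool_rot: [1.438, 1.044, -1.436]
contact_force: [0.5, 0.5, -1.1]
opening: 0.0434
```

```bash
python3 -c "
from h import *
rows([.633,-.2262,.13],-18,6)
rows([.633,-.2262,.18],-18,6)"
```

```text
t 6.95 at [ 0.6339 -0.2266  0.0028] jaw -18.0 F [ 0.5  0.5 -1.1] open 0.0434
row [-21.2  -0.2  -0. ] mm 21.2 [-0.   -0.01 -0.01] x 6 path [[np.float64(0.634), np.float64(-0.226), np.float64(0.045)], [np.float64(0.633), np.float64(-0.226), np.float64(0.088)], [np.float64(0.633), np.float64(-0.226), np.float64(0.109)], [np.float64(0.633), np.float64(-0.226), np.float64(0.13)]]
t 6.95 at [ 0.6339 -0.2266  0.0028] jaw -18.0 F [ 0.5  0.5 -1.1] open 0.0434
row [-29.5  -0.2  -0. ] mm 29.5 [-0.   -0.01 -0.01] x 6 path [[np.float64(0.634), np.float64(-0.226), np.float64(0.062)], [np.float64(0.633), np.float64(-0.226), np.float64(0.121)], [np.float64(0.633), np.float64(-0.226), np.float64(0.15)], [np.float64(0.633), np.float64(-0.226), np.float64(0.18)]]
```

Call:
{"fn": "arm_command", "kwargs": {
  "plan": [
    [[-0.005, 0, 0, 0, 0, 0, 0.04], [-0.015, 0, 0, 0, 0, 0, 0.04], [-0.025, 0, 0, 0, 0, 0, 0.04], [-0.03, 0, 0, 0, 0, 0, 0.04], [-0.03, 0, 0, 0, 0, 0, 0.04], [-0.025, 0, 0, 0, 0, 0, 0.04], [-0.015, 0, 0, 0, 0, 0, 0.04], [-0.005, 0, 0, 0, 0, 0, 0.04], [0, 0, 0, 0, 0, 0, 0.04], [0, 0, 0, 0, 0, 0, 0.04]]
  ]
}}

```text
t: 7.78
tool_pos: [0.6331, -0.2263, 0.1667]
tool_rot: [1.438, 1.043, -1.435]
contact_force: [-0.0, -0.1, -1.2]
opening: 0.0437
```

```bash
python3 -c "
from h import *
rows([.5486,.2568,.18],62,24)
rows([.5486,.2568,.18],62,20)"
```

```text
t 7.78 at [ 0.6331 -0.2263  0.1667] jaw -18.0 F [-0.  -0.1 -1.2] open 0.0437
row [ -0.5   4.  -21.8] mm 22.2 [-3.33  0.   -0.  ] x 24 path [[np.float64(0.682), np.float64(-0.08), np.float64(0.171)], [np.float64(0.674), np.float64(0.052), np.float64(0.174)], [np.float64(0.622), np.float64(0.174), np.float64(0.177)], [np.float64(0.549), np.float64(0.257), np.float64(0.18)]]
t 7.78 at [ 0.6331 -0.2263  0.1667] jaw -18.0 F [-0.  -0.1 -1.2] open 0.0437
row [ -0.7   4.7 -26.2] mm 26.6 [-4.    0.   -0.01] x 20 path [[np.float64(0.682), np.float64(-0.075), np.float64(0.171)], [np.float64(0.673), np.float64(0.057), np.float64(0.174)], [np.float64(0.62), np.float64(0.178), np.float64(0.177)], [np.float64(0.549), np.float64(0.257), np.float64(0.18)]]
```

Call:
{"fn": "arm_command", "kwargs": {
  "plan": [
    [[-0.0005, 0.002, -0.013, -2, 0, 0, 0.04], [-0.0005, 0.004, -0.022, -3.3, 0, 0, 0.04], [-0.0005, 0.004, -0.022, -3.3, 0, 0, 0.04], [-0.0005, 0.004, -0.022, -3.3, 0, 0, 0.04], [-0.0005, 0.004, -0.022, -3.3, 0, 0, 0.04], [-0.0005, 0.004, -0.022, -3.3, 0, 0, 0.04], [-0.0005, 0.004, -0.022, -3.3, 0, 0, 0.04], [-0.0005, 0.004, -0.022, -3.3, 0, 0, 0.04], [-0.0005, 0.004, -0.022, -3.3, 0, 0, 0.04], [-0.0005, 0.004, -0.022, -3.3, 0, 0, 0.04], [-0.0005, 0.004, -0.022, -3.3, 0, 0, 0.04], [-0.0005, 0.004, -0.022, -3.3, 0, 0, 0.04], [-0.0005, 0.004, -0.022, -3.3, 0, 0, 0.04], [-0.0005, 0.004, -0.022, -3.3, 0, 0, 0.04], [-0.0005, 0.004, -0.022, -3.3, 0, 0, 0.04], [-0.0005, 0.004, -0.022, -3.3, 0, 0, 0.04], [-0.0005, 0.004, -0.022, -3.3, 0, 0, 0.04], [-0.0005, 0.004, -0.022, -3.3, 0, 0, 0.04], [-0.0005, 0.004, -0.022, -3.3, 0, 0, 0.04], [-0.0005, 0.003, -0.015, -2, 0, 0, 0.04]]
  ]
}}

```text
t: 9.45
tool_pos: [0.5841, 0.2147, 0.1394]
tool_rot: [0.538, 1.567, -0.555]
contact_force: [-0.7, 0.5, -1.5]
opening: 0.0434
```

```bash
python3 -c "
from h import *
rows([.5486,.2568,.13],62,6)
rows([.5486,.2568,.13],62,8)"
```

```text
t 9.45 at [0.5841 0.2147 0.1394] jaw 50.4 F [-0.7  0.5 -1.5] open 0.0434
row [ 1.8  2.4 -8.8] mm 9.3 [-1.94 -0.57  0.25] x 6 path [[np.float64(0.573), np.float64(0.23), np.float64(0.137)], [np.float64(0.561), np.float64(0.244), np.float64(0.133)], [np.float64(0.555), np.float64(0.25), np.float64(0.132)], [np.float64(0.549), np.float64(0.257), np.float64(0.13)]]
t 9.45 at [0.5841 0.2147 0.1394] jaw 50.4 F [-0.7  0.5 -1.5] open 0.0434
row [ 1.4  1.8 -6.6] mm 7.0 [-1.46 -0.43  0.19] x 8 path [[np.float64(0.572), np.float64(0.231), np.float64(0.136)], [np.float64(0.563), np.float64(0.242), np.float64(0.134)], [np.float64(0.553), np.float64(0.252), np.float64(0.131)], [np.float64(0.549), np.float64(0.257), np.float64(0.13)]]
```

Call:
{"fn": "arm_command", "kwargs": {
  "plan": [
    [[0, 0.001, -0.002, -1, -0.5, 0.2, 0.04], [0.001, 0.002, -0.007, -1.5, -0.5, 0.2, 0.04], [0.001, 0.002, -0.007, -1.5, -0.5, 0.2, 0.04], [0.001, 0.002, -0.007, -1.5, -0.5, 0.2, 0.04], [0.001, 0.002, -0.006, -1.5, -0.5, 0.2, 0.04], [0.001, 0.001, -0.003, -1, -0.3, 0.1, 0.04], [0, 0, 0, 0, 0, 0, 0.04], [0, 0, 0, 0, 0, 0, 0.04], [0, 0, 0, 0, 0, 0, 0.04]]
  ]
}}

```text
t: 10.2
tool_pos: [0.5591, 0.2446, 0.1306]
tool_rot: [0.414, 1.542, -0.427]
contact_force: [-0.2, -0.0, -1.1]
opening: 0.0436
```

```bash
python3 -c "
from h import *
rows([.5486,.2568,.11],62,4)"
```

```text
t 10.2 at [0.5591 0.2446 0.1306] jaw 59.3 F [-0.2 -0.  -1.1] open 0.0436
row [ 5.2  1.4 -3.8] mm 6.5 [-0.67 -0.14  0.16] x 4 path [[np.float64(0.554), np.float64(0.251), np.float64(0.12)], [np.float64(0.551), np.float64(0.254), np.float64(0.115)], [np.float64(0.549), np.float64(0.257), np.float64(0.11)], [np.float64(0.549), np.float64(0.257), np.float64(0.11)]]
```

Call:
{"fn": "arm_command", "kwargs": {
  "plan": [
    [[0.002, 0.001, -0.003, -0.6, -0.1, 0.1, 0.04], [0.006, 0.002, -0.005, -0.8, -0.2, 0.2, 0.04], [0.006, 0.002, -0.005, -0.8, -0.2, 0.2, 0.04], [0.006, 0.001, -0.003, -0.5, -0.1, 0.1, 0.04], [0.002, 0, 0, 0, 0, 0, 0.04], [0, 0, 0, 0, 0, 0, 0.04], [0, 0, 0, 0, 0, 0, 0.04], [0, 0, 0, 0, 0, 0, 0.04]]
  ]
}}

```text
t: 10.87
tool_pos: [0.5472, 0.258, 0.1055]
tool_rot: [0.38, 1.536, -0.38]
contact_force: [-0.1, -0.8, -1.3]
opening: 0.0432
```

```bash
python3 -c "
from h import *
rows([.5486,.2568,.09],62,3)
for n in('top','side'):
    get_image(n)
    for t in('mount','shell_tip'):
        for r in mark_of(n,t)[:3]:
            p=w(n,r['at'])
            if p[1]>.1: print(n,t,round(r['conf'],2),p.round(4))
save('side','s2.png',(200,90,360,210),5)
save('top','t2.png',(150,150,270,240),5)"
```

```text
t 10.87 at [0.5472 0.258  0.1055] jaw 62.2 F [-0.1 -0.8 -1.3] open 0.0432
row [ 5.2 -0.1  0.6] mm 5.2 [0.08 0.02 0.  ] x 3 path [[np.float64(0.548), np.float64(0.258), np.float64(0.1)], [np.float64(0.548), np.float64(0.257), np.float64(0.095)], [np.float64(0.549), np.float64(0.257), np.float64(0.09)], [np.float64(0.549), np.float64(0.257), np.float64(0.09)]]
side mount 0.44 [0.5534 0.2565 0.1032]
side shell_tip 0.67 [0.5523 0.2582 0.1576]
```

View pics/s2.png

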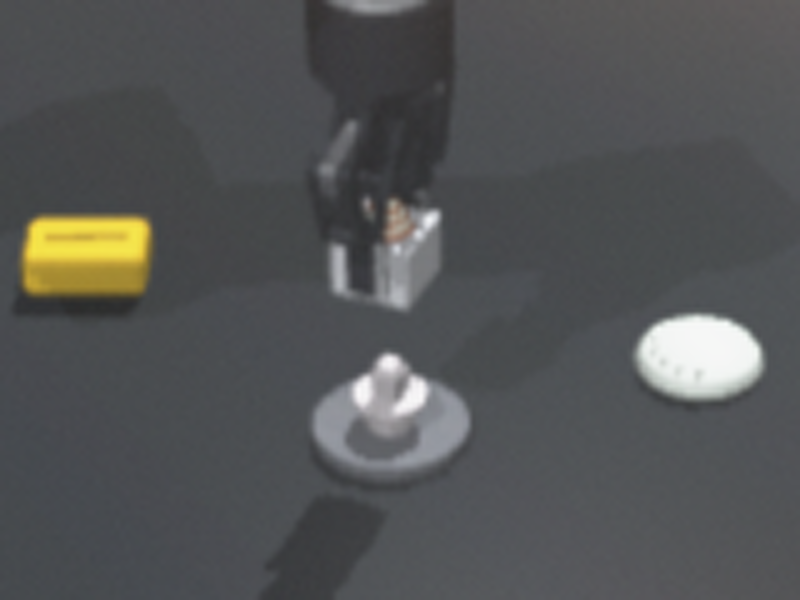

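```bash
python3 - <<'E'
from h import *
a=np.radians(-27.8)
def C(c,zb):
    o=[];
    for sx,sy in((-1,-1),(1,-1),(1,1),(-1,1)):
        v=np.array([sx,sy])*.022; o.append([c[0]+v[0]*np.cos(a)-v[1]*np.sin(a),c[1]+v[0]*np.sin(a)+v[1]*np.cos(a),zb])
    return np.array(o)
o=ctrl.get_obs();print(o["tool_pos"])
for zb in(.1015,.1355): print((( proj('side',C([.5472,.258],zb))-[200,90]+.5)*5-.5).round(0).tolist())
g=cv2.cvtColor(cv2.imread('pics/s2.png'),6).astype(int)
for r in(255,265,275,285): print(r,g[r,310:460:5].tolist())
E
```

```text
[0.54746205 0.25802688 0.10593888]
[[331.0, 294.0], [405.0, 312.0], [438.0, 270.0], [365.0, 253.0]]
[[329.0, 240.0], [404.0, 258.0], [438.0, 217.0], [364.0, 200.0]]
255 [71, 72, 71, 80, 117, 164, 178, 121, 64, 52, 54, 54, 64, 101, 122, 124, 143, 165, 160, 160, 149, 128, 122, 123, 123, 120, 98, 77, 73, 73]
265 [70, 71, 71, 79, 117, 164, 177, 123, 69, 57, 57, 55, 65, 103, 124, 126, 140, 149, 149, 144, 130, 123, 123, 123, 123, 120, 96, 74, 71, 73]
275 [73, 71, 71, 78, 113, 164, 179, 137, 81, 58, 59, 59, 66, 102, 126, 120, 135, 149, 149, 147, 132, 122, 122, 122, 117, 96, 79, 76, 75, 75]
285 [77, 77, 76, 79, 106, 160, 181, 139, 82, 58, 57, 56, 64, 101, 136, 130, 147, 163, 160, 153, 133, 124, 120, 106, 88, 78, 79, 79, 78, 79]
```

View pics/t2.png

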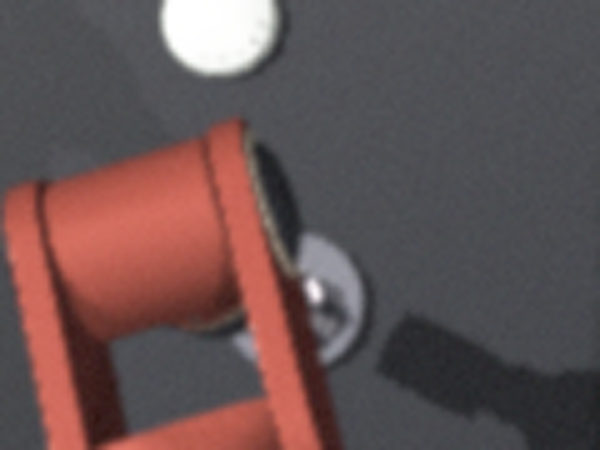

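Call:
{"fn": "arm_command", "kwargs": {
  "plan": [
    [[0.004, 0, 0, 0, 0, 0, 0.04], [0.008, 0, 0.0002, 0, 0, 0, 0.04], [0.008, -0.0003, 0.0003, 0.1, 0, 0, 0.04], [0.008, -0.0003, 0.0003, 0, 0, 0, 0.04], [0.005, -0.0003, 0.0002, 0, 0, 0, 0.04], [0, 0, 0, 0, 0, 0, 0.04], [0, 0, 0, 0, 0, 0, 0.04], [0, 0, 0, 0, 0, 0, 0.04]]
  ]
}}

```text
t: 11.93
tool_pos: [0.547, 0.2561, 0.0676]
tool_rot: [0.381, 1.538, -0.383]
contact_force: [-0.7, -0.2, -1.1]
opening: 0.0434
```

```bash
cat > blk.py <<'E'
# fit the held block's lower silhouette in the side view: free x,y (z from the arm), yaw
from h import *
from scipy.optimize import minimize
def go(n_im=4):
    o=ctrl.get_obs(); tp=np.array(o["tool_pos"]); zb=tp[2]-.0028
    I=np.mean([get_image('side').astype(float).mean(2) for _ in range(n_im)],0); np.save('s_now.npy',I)
    K=8; x,y=(proj('side',[*tp[:2],zb+.012])[0]-16).round().astype(int); A=I[y:y+32,x:x+32]
    def cost(p,show=False):
        lab=np.zeros((32*K,32*K),np.uint8); c=tp[:2]+p[:2]; th=p[2]
        a=th+np.radians([225,315,45,135]); q=c+.022*2**.5*np.c_[np.cos(a),np.sin(a)]
        P=lambda i,z:((proj('side',[*q[i],z])[0]-[x,y]+.5)*K-.5)
        for l,(i,j) in((1,(0,1)),(2,(1,2))):
            f=np.array([P(i,zb),P(j,zb),P(j,zb+.034),P(i,zb+.034)]); cv2.fillConvexPoly(lab,np.round(f*16).astype(np.int32),l,shift=4)
        X=np.array([cv2.GaussianBlur((lab==l).astype(np.float32),(0,0),.65*K).reshape(32,K,32,K).mean((1,3)) for l in range(3)])
        # use a band below z=zb+13mm, skip the finger (middle of left face)
        band=np.zeros((32,32),bool); m=lambda u,z:(proj('side',[*(q[0]*(1-u)+q[1]*u),z])[0]-[x,y])
        yy,xx=np.mgrid[:32,:32]
        e0,e1=m(0,zb),m(1,zb); e2=proj('side',[*q[2],zb])[0]-[x,y]
        low=np.interp(xx,[e0[0],e1[0],e2[0]],[e0[1],e1[1],e2[1]])
        up=(yy>low-5.0)&(yy<low+2.5)&(xx>e0[0]-3)&(xx<e2[0]+3)
        use=up&~((xx>m(.1,zb)[0])&(xx<m(.85,zb)[0]))
        B=X[:,use].T; r=np.linalg.lstsq(B,A[use],rcond=None); d=B@r[0]-A[use]
        if show: print('levels',r[0].round(),'n',use.sum())
        return (d**2).mean()
    best=None
    for d in(-31,-25):
        r=minimize(cost,[.0005,0,np.radians(d)],method='Nelder-Mead',options=dict(maxfev=250,initial_simplex=[[0,0,np.radians(d)],[.003,0,np.radians(d)],[0,.004,np.radians(d)],[0,0,np.radians(d+6)]]))
        print('cost',r.fun.round(2),'offset mm',(r.x[:2]*1000).round(2),'block yaw',np.degrees(r.x[2]).round(1),'-> side-cam pos',(tp[:2]+r.x[:2]).round(4)); best=r
    cost(best.x,True)
if __name__=="__main__":
    rows([.5478,.2565,.06],62,3); go(); 
E
timeout 300 python3 blk.py
```

```text
t 11.93 at [0.547  0.2561 0.0676] jaw 62.1 F [-0.7 -0.2 -1.1] open 0.0434
row [2.5 0.2 0.2] mm 2.5 [ 0.03 -0.01  0.03] x 3 path [[np.float64(0.547), np.float64(0.256), np.float64(0.065)], [np.float64(0.548), np.float64(0.256), np.float64(0.063)], [np.float64(0.548), np.float64(0.256), np.float64(0.06)], [np.float64(0.548), np.float64(0.256), np.float64(0.06)]]
cost 83.64 offset mm [0.98 0.15] block yaw -27.0 -> side-cam pos [0.548  0.2563]
cost 107.61 offset mm [ 0.72 -0.58] block yaw -28.7 -> side-cam pos [0.5477 0.2555]
levels [ 84. 184. 124.] n 118
```

Call:
{"fn": "arm_command", "kwargs": {
  "plan": [
    [[0.002, 0, 0.0004, 0, 0, 0, 0.04], [0.003, 0, 0.0003, 0, 0, 0, 0.04], [0.003, 0, 0, 0, 0, 0, 0.04], [0.003, 0, 0, 0, 0, 0, 0.04], [0.003, 0, 0, 0, 0, 0, 0.04], [0.003, 0, 0, 0, 0, 0, 0.04], [0.003, 0, 0, 0, 0, 0, 0.04], [0, 0, 0, 0, 0, 0, 0.04]]
  ]
}}

```text
t: 12.8
tool_pos: [0.5491, 0.2563, 0.0477]
tool_rot: [0.382, 1.534, -0.381]
contact_force: [-0.6, 0.2, -1.4]
opening: 0.0432
```

```bash
python3 -c "
from h import *
rows([.5475,.2560,.0328],62,6)"
```

```text
t 12.8 at [0.5491 0.2563 0.0477] jaw 62.1 F [-0.6  0.2 -1.4] open 0.0432
row [ 2.5 -0.2 -0.2] mm 2.5 [ 0.02  0.02 -0.01] x 6 path [[np.float64(0.549), np.float64(0.256), np.float64(0.043)], [np.float64(0.548), np.float64(0.256), np.float64(0.038)], [np.float64(0.548), np.float64(0.256), np.float64(0.035)], [np.float64(0.548), np.float64(0.256), np.float64(0.033)]]
```

Call:
{"fn": "arm_command", "kwargs": {
  "plan": [
    [[0, -0.0004, -0.0008, 0, 0, 0, 0.04], [0.002, 0, -0.0002, 0, 0, 0, 0.04], [0.003, 0, 0, 0, 0, 0, 0.04], [0.003, 0, 0, 0, 0, 0, 0.04], [0.003, 0, 0, 0, 0, 0, 0.04], [0, 0, 0, 0, 0, 0, 0.04]]
  ]
}}

```text
t: 13.3
tool_pos: [0.5478, 0.2562, 0.0355]
tool_rot: [0.382, 1.535, -0.382]
contact_force: [0.4, -0.5, -2.3]
opening: 0.0433
```

```bash
python3 -c "
from h import *
rows([.5475,.2560,.0328],62,6)"
```

```text
t 13.3 at [0.5478 0.2562 0.0355] jaw 62.1 F [ 0.4 -0.5 -2.3] open 0.0433
row [ 0.4 -0.1 -0. ] mm 0.5 [ 0.02  0.02 -0.01] x 6 path [[np.float64(0.548), np.float64(0.256), np.float64(0.035)], [np.float64(0.548), np.float64(0.256), np.float64(0.034)], [np.float64(0.548), np.float64(0.256), np.float64(0.033)], [np.float64(0.547), np.float64(0.256), np.float64(0.033)]]
```

Sliding freely over the post. Last few millimetres until the shoulder pushes back.

Call:
{"fn": "arm_command", "kwargs": {
  "plan": [
    [[0.001, 0, 0, 0, 0, 0, 0.04], [0.002, 0, 0, 0, 0, 0, 0.04], [0.002, 0, 0, 0, 0, 0, 0.04], [0.002, 0, 0, 0, 0, 0, 0.04]]
  ]
}}

```text
t: 13.63
tool_pos: [0.5483, 0.2564, 0.0326]
tool_rot: [0.38, 1.536, -0.383]
contact_force: [-5.8, -2.6, 11.3]
opening: 0.0435
```

```bash
python3 -c "
from h import *
rows([.5475,.2560,.0328],62,6)"
```

```text
t 13.63 at [0.5483 0.2564 0.0326] jaw 62.1 F [-5.8 -2.6 11.3] open 0.0435
row [-0.  -0.1 -0.1] mm 0.2 [0.02 0.01 0.01] x 6 path [[np.float64(0.548), np.float64(0.256), np.float64(0.033)], [np.float64(0.548), np.float64(0.256), np.float64(0.033)], [np.float64(0.548), np.float64(0.256), np.float64(0.033)], [np.float64(0.548), np.float64(0.256), np.float64(0.033)]]
```

Call:
{"fn": "arm_command", "kwargs": {
  "plan": [
    [[0, 0, 0, 0, 0, 0, 0.08], [0, 0, 0, 0, 0, 0, 0.085], [0, 0, 0, 0, 0, 0, 0.085], [0, 0, 0, 0, 0, 0, 0.085], [0, 0, 0, 0, 0, 0, 0.085], [0, 0, 0, 0, 0, 0, 0.085]]
  ]
}}

```text
t: 14.13
tool_pos: [0.5501, 0.2571, 0.0344]
tool_rot: [0.382, 1.533, -0.38]
contact_force: [0.2, -0.4, 0.2]
opening: 0.0852
```

Call:
{"fn": "arm_command", "kwargs": {
  "plan": [
    [[-0.003, 0, 0, 0, 0, 0, 0.085], [-0.015, 0, 0, 0, 0, 0, 0.085], [-0.025, 0, 0, 0, 0, 0, 0.085], [-0.03, 0, 0, 0, 0, 0, 0.085], [-0.03, 0, 0, 0, 0, 0, 0.085], [-0.025, 0, 0, 0, 0, 0, 0.085], [-0.015, 0, 0, 0, 0, 0, 0.085], [-0.005, 0, 0, 0, 0, 0, 0.085], [0, 0, 0, 0, 0, 0, 0.085]]
  ]
}}

```text
t: 14.88
tool_pos: [0.5472, 0.2563, 0.1864]
tool_rot: [0.38, 1.539, -0.384]
contact_force: [0.0, -1.0, 0.1]
opening: 0.0851
```

```bash
python3 -c "
from h import *
for n in(20,24): rows([.428,-.346,.13],66.7-180,n)
get_image('side');get_image('top')
for n in('side','top'):
  for t in('mount','shell_tip'):
    for r in mark_of(n,t)[:3]:
      p=w(n,r['at'])
      if p[1]>.1: print(n,t,round(r['conf'],2),p.round(4))
for n,t in(('side','loupe'),('side','lens'),('top','loupe'),('top','lens')):
  print(n,t,[(round(r['conf'],2),w(n,r['at']).round(4)) for r in mark_of(n,t)[:1]])
save('side','s3.png',(220,110,340,210),5)"
```

```text
t 14.88 at [0.5472 0.2563 0.1864] jaw 62.1 F [ 0.  -1.   0.1] open 0.0851
row [  2.9 -29.7   7.7] mm 30.8 [-0.23 -0.    0.01] x 20 path [[np.float64(0.506), np.float64(0.077), np.float64(0.17)], [np.float64(0.476), np.float64(-0.074), np.float64(0.156)], [np.float64(0.448), np.float64(-0.225), np.float64(0.141)], [np.float64(0.428), np.float64(-0.346), np.float64(0.13)]]
t 14.88 at [0.5472 0.2563 0.1864] jaw 62.1 F [ 0.  -1.   0.1] open 0.0851
row [  2.4 -24.8   6.4] mm 25.7 [-0.19 -0.    0.01] x 24 path [[np.float64(0.507), np.float64(0.082), np.float64(0.17)], [np.float64(0.477), np.float64(-0.069), np.float64(0.156)], [np.float64(0.449), np.float64(-0.22), np.float64(0.142)], [np.float64(0.428), np.float64(-0.346), np.float64(0.13)]]
side mount 0.85 [0.5509 0.2529 0.0309]
side shell_tip 0.55 [0.5473 0.2585 0.0856]
top mount 0.37 [0.5505 0.2593 0.0307]
top shell_tip 0.47 [0.5498 0.2588 0.0883]
top shell_tip 0.4 [0.3706 0.4344 0.0018]
side loupe [(0.67, array([ 0.4244, -0.3459, -0.0029]))]
side lens [(0.57, array([ 0.503 , -0.3787,  0.0033]))]
top loupe [(0.67, array([ 0.4237, -0.3457,  0.    ]))]
top lens [(0.96, array([ 0.4971, -0.3773, -0.0016]))]
```

View pics/s3.png

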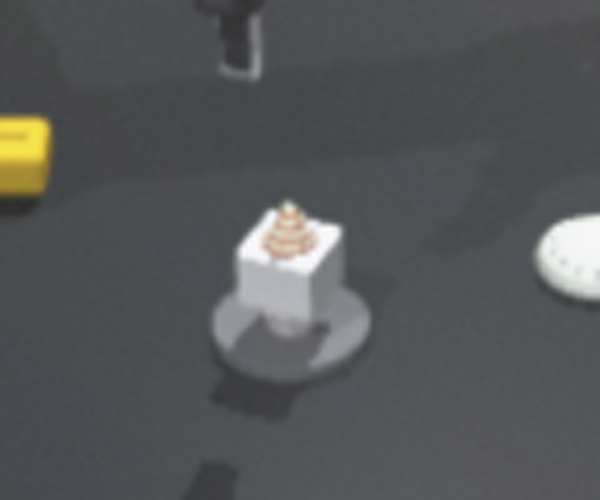

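Call:
{"fn": "arm_command", "kwargs": {
  "plan": [
    [[0, -0.015, 0.004, -0.2, 0, 0, 0.085], [0.001, -0.028, 0.007, -0.3, 0, 0, 0.085], [0.001, -0.028, 0.007, -0.3, 0, 0, 0.085], [0.001, -0.028, 0.007, -0.3, 0, 0, 0.085], [0.001, -0.028, 0.007, -0.3, 0, 0, 0.085], [0.001, -0.028, 0.007, -0.3, 0, 0, 0.085], [0.001, -0.028, 0.007, -0.3, 0, 0, 0.085], [0.001, -0.028, 0.007, -0.3, 0, 0, 0.085], [0.001, -0.028, 0.007, -0.3, 0, 0, 0.085], [0.001, -0.028, 0.007, -0.3, 0, 0, 0.085], [0.001, -0.028, 0.007, -0.3, 0, 0, 0.085], [0.001, -0.028, 0.007, -0.3, 0, 0, 0.085], [0.001, -0.028, 0.007, -0.3, 0, 0, 0.085], [0.001, -0.028, 0.007, -0.3, 0, 0, 0.085], [0.001, -0.028, 0.007, -0.3, 0, 0, 0.085], [0.001, -0.028, 0.007, -0.3, 0, 0, 0.085], [0.001, -0.028, 0.007, -0.3, 0, 0, 0.085], [0.001, -0.028, 0.007, -0.3, 0, 0, 0.085], [0.001, -0.02, 0.004, -0.2, 0, 0, 0.085], [0.001, -0.008, 0.002, 0, 0, 0, 0.085]]
  ]
}}

```text
t: 17.1
tool_pos: [0.4393, -0.2908, 0.1669]
tool_rot: [0.293, 1.549, -0.302]
contact_force: [0.3, 0.4, -0.3]
opening: 0.0852
```

```bash
python3 -c "
from h import *
rows([.4309,-.3486,.08],67.2,8)"
```

```text
t 17.1 at [ 0.4393 -0.2908  0.1669] jaw 68.3 F [ 0.3  0.4 -0.3] open 0.0852
row [10.9 -7.1  1.7] mm 13.1 [0.13 0.01 0.04] x 8 path [[np.float64(0.436), np.float64(-0.313), np.float64(0.134)], [np.float64(0.434), np.float64(-0.327), np.float64(0.113)], [np.float64(0.432), np.float64(-0.341), np.float64(0.091)], [np.float64(0.431), np.float64(-0.349), np.float64(0.08)]]
```

Call:
{"fn": "arm_command", "kwargs": {
  "plan": [
    [[0.005, -0.007, 0.002, 0.1, 0, 0, 0.085], [0.012, -0.009, 0.002, 0.2, 0, 0, 0.085], [0.012, -0.009, 0.002, 0.2, 0, 0, 0.085], [0.012, -0.008, 0.002, 0.2, 0, 0, 0.085], [0.012, -0.007, 0.002, 0.1, 0, 0, 0.085], [0.012, -0.003, 0.001, 0, 0, 0, 0.085], [0.008, 0, 0, 0, 0, 0, 0.085], [0, 0, 0, 0, 0, 0, 0.085], [0, 0, 0, 0, 0, 0, 0.085], [0, 0, 0, 0, 0, 0, 0.085]]
  ]
}}

```text
t: 17.93
tool_pos: [0.432, -0.3348, 0.0821]
tool_rot: [0.309, 1.554, -0.308]
contact_force: [0.6, 0.2, 0.3]
opening: 0.0849
```

```bash
python3 -c "
from h import *
rows([.4309,-.3486,.04],67.2,5)"
```

```text
t 17.93 at [ 0.432  -0.3348  0.0821] jaw 67.5 F [0.6 0.2 0.3] open 0.0849
row [ 8.4 -2.6  0.9] mm 8.9 [ 0.06 -0.06  0.  ] x 5 path [[np.float64(0.432), np.float64(-0.34), np.float64(0.065)], [np.float64(0.431), np.float64(-0.343), np.float64(0.057)], [np.float64(0.431), np.float64(-0.346), np.float64(0.048)], [np.float64(0.431), np.float64(-0.349), np.float64(0.04)]]
```

Call:
{"fn": "arm_command", "kwargs": {
  "plan": [
    [[0.004, -0.003, 0.001, 0.1, 0, 0, 0.085], [0.01, -0.004, 0.001, 0.1, -0.1, 0, 0.085], [0.01, -0.004, 0.001, 0.1, -0.1, 0, 0.085], [0.01, -0.003, 0.001, 0, -0.1, 0, 0.085], [0.01, -0.001, 0, 0, 0, 0, 0.085], [0.005, 0, 0, 0, 0, 0, 0.085], [0, 0, 0, 0, 0, 0, 0.085], [0, 0, 0, 0, 0, 0, 0.085]]
  ]
}}

```text
t: 18.6
tool_pos: [0.4307, -0.3523, 0.0295]
tool_rot: [0.31, 1.544, -0.314]
contact_force: [-0.8, -0.0, -0.3]
opening: 0.0852
```

```bash
python3 -c "
from h import *
rows([.4309,-.3486,.002],67.2,4)"
```

```text
t 18.6 at [ 0.4307 -0.3523  0.0295] jaw 67.2 F [-0.8 -0.  -0.3] open 0.0852
row [ 6.9  0.9 -0.3] mm 6.9 [0.   0.06 0.02] x 4 path [[np.float64(0.431), np.float64(-0.35), np.float64(0.016)], [np.float64(0.431), np.float64(-0.35), np.float64(0.009)], [np.float64(0.431), np.float64(-0.349), np.float64(0.002)], [np.float64(0.431), np.float64(-0.349), np.float64(0.002)]]
```

Call:
{"fn": "arm_command", "kwargs": {
  "plan": [
    [[0.004, 0.0005, 0, 0, 0, 0, 0.085], [0.008, 0.001, 0, 0, 0.1, 0, 0.085], [0.008, 0.001, 0, 0, 0.1, 0, 0.085], [0.004, 0, 0, 0, 0, 0, 0.085], [0, 0, 0, 0, 0, 0, 0.085], [0, 0, 0, 0, 0, 0, 0.085]]
  ],
  "squeeze": 60
}}

```text
t: 19.1
tool_pos: [0.4324, -0.3497, 0.0035]
tool_rot: [0.31, 1.547, -0.313]
contact_force: [-0.0, 0.4, -0.3]
opening: 0.0851
```

```bash
python3 -c "
from h import *
rows([.4309,-.3486,.002],67.2,4)"
```

```text
t 19.1 at [ 0.4324 -0.3497  0.0035] jaw 67.2 F [-0.   0.4 -0.3] open 0.0851
row [ 0.4  0.1 -0.5] mm 0.6 [0.01 0.02 0.02] x 4 path [[np.float64(0.432), np.float64(-0.349), np.float64(0.003)], [np.float64(0.431), np.float64(-0.349), np.float64(0.002)], [np.float64(0.431), np.float64(-0.349), np.float64(0.002)], [np.float64(0.431), np.float64(-0.349), np.float64(0.002)]]
```

Call:
{"fn": "arm_command", "kwargs": {
  "plan": [
    [[0, 0, 0, 0, 0, 0, 0.01], [0, 0, 0, 0, 0, 0, 0.01], [0, 0, 0, 0, 0, 0, 0.01], [0, 0, 0, 0, 0, 0, 0.01], [0, 0, 0, 0, 0, 0, 0.01], [0, 0, 0, 0, 0, 0, 0.01], [0, 0, 0, 0, 0, 0, 0.01], [0, 0, 0, 0, 0, 0, 0.01], [0, 0, 0, 0, 0, 0, 0.01], [0, 0, 0, 0, 0, 0, 0.01]]
  ]
}}

```text
t: 19.93
tool_pos: [0.4331, -0.3504, 0.005]
tool_rot: [0.309, 1.545, -0.314]
contact_force: [-0.3, -0.2, -1.1]
opening: 0.0141
```

```bash
python3 -c "
from h import *
rows([.431,-.3486,.2],67.2,8)"
```

```text
t 19.93 at [ 0.4331 -0.3504  0.005 ] jaw 67.2 F [-0.3 -0.2 -1.1] open 0.0141
row [-24.4   0.1  -0.3] mm 24.4 [0.01 0.02 0.02] x 8 path [[np.float64(0.432), np.float64(-0.35), np.float64(0.078)], [np.float64(0.432), np.float64(-0.349), np.float64(0.127)], [np.float64(0.431), np.float64(-0.349), np.float64(0.176)], [np.float64(0.431), np.float64(-0.349), np.float64(0.2)]]
```

Call:
{"fn": "arm_command", "kwargs": {
  "plan": [
    [[-0.005, 0, 0, 0, 0, 0, 0.01], [-0.015, 0, 0, 0, 0, 0, 0.01], [-0.025, 0, 0, 0, 0, 0, 0.01], [-0.03, 0, 0, 0, 0, 0, 0.01], [-0.03, 0, 0, 0, 0, 0, 0.01], [-0.03, 0, 0, 0, 0, 0, 0.01], [-0.02, 0, 0, 0, 0, 0, 0.01], [-0.01, 0, 0, 0, 0, 0, 0.01], [-0.005, 0, 0, 0, 0, 0, 0.01], [0, 0, 0, 0, 0, 0, 0.01], [0, 0, 0, 0, 0, 0, 0.01], [0, 0, 0, 0, 0, 0, 0.01]]
  ]
}}

```text
t: 20.93
tool_pos: [0.4298, -0.3468, 0.1789]
tool_rot: [0.315, 1.555, -0.309]
contact_force: [-0.6, -0.4, -1.3]
opening: 0.0143
```

```bash
python3 - <<'E'
from h import *
o=ctrl.get_obs(); tp=np.array(o["tool_pos"])
rows([.477,.24,.19],67.2,24)
for n in("top","side"):
    save(n,n+'4.png')
    L=[w(n,mark_of(n,t)[0]["at"]) if mark_of(n,t) else np.nan*np.ones(3) for t in("loupe","lens")]
    print(n,L[0].round(4),L[1].round(4),'lens-tcp',(L[1]-tp).round(4))
a=cv2.imread('pics/top4.png')[200:300,340:460];b=cv2.imread('pics/side4.png')[230:350,180:340]
cv2.imwrite('pics/v4.png',np.hstack([cv2.resize(a,(384,320),interpolation=2),cv2.resize(b,(416,320),interpolation=2)]))
E
```

```text
t 20.93 at [ 0.4298 -0.3468  0.1789] jaw 67.2 F [-0.6 -0.4 -1.3] open 0.0143
row [-0.4 23.3 -7.7] mm 24.5 [ 0.   -0.02 -0.  ] x 24 path [[np.float64(0.444), np.float64(-0.176), np.float64(0.182)], [np.float64(0.455), np.float64(-0.029), np.float64(0.185)], [np.float64(0.467), np.float64(0.118), np.float64(0.188)], [np.float64(0.477), np.float64(0.24), np.float64(0.19)]]
top [nan nan nan] [ 0.496  -0.3769  0.1737] lens-tcp [ 0.0662 -0.03   -0.0052]
side [ 0.4202 -0.3425  0.1686] [ 0.5001 -0.3724  0.1782] lens-tcp [ 0.0703 -0.0256 -0.0007]
```

View pics/v4.png

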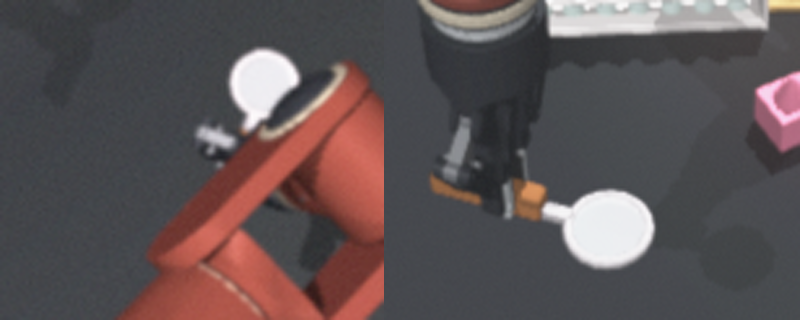

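Call:
{"fn": "arm_command", "kwargs": {
  "plan": [
    [[0, 0.01, -0.0033, 0, 0, 0, 0.01], [-0.0005, 0.02, -0.0066, 0, 0, 0, 0.01], [-0.0005, 0.028, -0.0092, 0, 0, 0, 0.01], [-0.0005, 0.028, -0.0092, 0, 0, 0, 0.01], [-0.0005, 0.028, -0.0092, 0, 0, 0, 0.01], [-0.0005, 0.028, -0.0092, 0, 0, 0, 0.01], [-0.0005, 0.028, -0.0092, 0, 0, 0, 0.01], [-0.0005, 0.028, -0.0092, 0, 0, 0, 0.01], [-0.0005, 0.028, -0.0092, 0, 0, 0, 0.01], [-0.0005, 0.028, -0.0092, 0, 0, 0, 0.01], [-0.0005, 0.028, -0.0092, 0, 0, 0, 0.01], [-0.0005, 0.028, -0.0092, 0, 0, 0, 0.01], [-0.0005, 0.028, -0.0092, 0, 0, 0, 0.01], [-0.0005, 0.028, -0.0092, 0, 0, 0, 0.01], [-0.0005, 0.028, -0.0092, 0, 0, 0, 0.01], [-0.0005, 0.028, -0.0092, 0, 0, 0, 0.01], [-0.0005, 0.028, -0.0092, 0, 0, 0, 0.01], [0, 0.025, -0.008, 0, 0, 0, 0.01], [0, 0.018, -0.006, 0, 0, 0, 0.01], [0, 0.01, -0.003, 0, 0, 0, 0.01]]
  ]
}}

```text
t: 23.05
tool_pos: [0.4685, 0.2138, 0.1926]
tool_rot: [0.32, 1.547, -0.307]
contact_force: [1.4, 0.0, 0.1]
opening: 0.0142
```

```bash
python3 -c "
from h import *
rows([.48,.2845,.15],67.2,8)"
```

```text
t 23.05 at [0.4685 0.2138 0.1926] jaw 67.1 F [1.4 0.  0.1] open 0.0142
row [ 5.4  8.7 -2.1] mm 10.4 [-0.02 -0.   -0.06] x 8 path [[np.float64(0.473), np.float64(0.24), np.float64(0.177)], [np.float64(0.476), np.float64(0.258), np.float64(0.166)], [np.float64(0.479), np.float64(0.276), np.float64(0.155)], [np.float64(0.48), np.float64(0.284), np.float64(0.15)]]
```

Call:
{"fn": "arm_command", "kwargs": {
  "plan": [
    [[0.003, 0.009, -0.002, 0, 0, 0, 0.01], [0.005, 0.01, -0.003, 0, 0, -0.1, 0.01], [0.006, 0.01, -0.003, 0, 0, -0.1, 0.01], [0.006, 0.01, -0.003, 0, 0, -0.1, 0.01], [0.006, 0.009, -0.002, 0, 0, -0.1, 0.01], [0.004, 0.004, -0.001, 0, 0, -0.1, 0.01], [0.002, 0, 0, 0, 0, 0, 0.01], [0, 0, 0, 0, 0, 0, 0.01], [0, 0, 0, 0, 0, 0, 0.01], [0, 0, 0, 0, 0, 0, 0.01], [0, 0, 0, 0, 0, 0, 0.01]]
  ]
}}

```text
t: 23.97
tool_pos: [0.4753, 0.2709, 0.1555]
tool_rot: [0.311, 1.551, -0.319]
contact_force: [0.2, -0.8, -1.1]
opening: 0.0144
```

```bash
cat > lens.py <<'E'
from h import *
def go(f):
    o=ctrl.get_obs(); tp=np.array(o["tool_pos"])
    M=R.from_rotvec(o["tool_rot"]).as_matrix(); print('tilt of tool deg',np.degrees(np.arccos(-M[2,0])).round(2))
    for n in("top","side"):
        if f: save(n,n+f)
        else: get_image(n)
        for t in("lens","shell_tip"):
            print(n,t,[(round(r["conf"],2),w(n,r["at"]).round(4)) for r in mark_of(n,t) if w(n,r["at"])[1]>.1])
        ms=[r["mask"] for r in cut_out(n,"lens")[:2] ]
        for m in ms: print(' mask',m.sum(),np.argwhere(m).mean(0).round(1))
    print('tcp',tp.round(4))
E
python3 -c "
from lens import *
rows([.48,.2845,.125],67.2,4); go('5.png')
print(proj('side',[[.5483,.2564,.088],[.5483,.2564,.15]]),proj('top',[[.5483,.2564,.088]]))
a=cv2.imread('pics/top5.png')[160:260,150:270];b=cv2.imread('pics/side5.png')[90:210,200:360]
cv2.imwrite('pics/v5.png',np.hstack([cv2.resize(a,(384,320),interpolation=2),cv2.resize(b,(416,320),interpolation=2)]))"
```

```text
t 23.97 at [0.4753 0.2709 0.1555] jaw 67.0 F [ 0.2 -0.8 -1.1] open 0.0144
row [ 7.6  3.6 -0.2] mm 8.4 [-0.05 -0.04  0.08] x 4 path [[np.float64(0.478), np.float64(0.278), np.float64(0.14)], [np.float64(0.479), np.float64(0.281), np.float64(0.133)], [np.float64(0.48), np.float64(0.284), np.float64(0.125)], [np.float64(0.48), np.float64(0.284), np.float64(0.125)]]
tilt of tool deg 0.35
top lens []
top shell_tip []
 mask 387 [210. 203.]
side lens [(0.97, array([0.5436, 0.241 , 0.1526]))]
side shell_tip [(0.59, array([0.5501, 0.2565, 0.0846]))]
 mask 385 [129.  262.2]
tcp [0.4753 0.2709 0.1555]
[[277.05950554 150.38973189]
 [276.61052593 130.91345988]] [[204.21834196 208.06618903]]
```

View pics/v5.png

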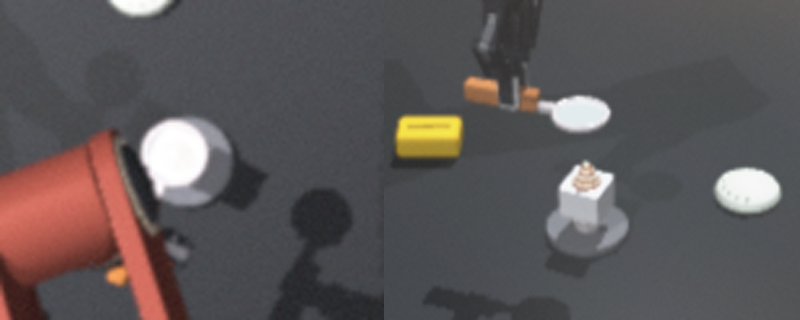

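Call:
{"fn": "arm_command", "kwargs": {
  "plan": [
    [[0.002, 0.003, 0, 0, 0, 0, 0.01], [0.003, 0.004, 0, 0, 0, 0.1, 0.01], [0.003, 0.004, -0.0004, -0.1, -0.1, 0.1, 0.01], [0.003, 0.003, -0.0004, -0.1, -0.1, 0.1, 0.01], [0.003, 0.001, 0, 0, 0, 0, 0.01], [0, 0, 0, 0, 0, 0, 0.01], [0, 0, 0, 0, 0, 0, 0.01], [0, 0, 0, 0, 0, 0, 0.01]]
  ]
}}

```text
t: 25.03
tool_pos: [0.4804, 0.2871, 0.139]
tool_rot: [0.31, 1.548, -0.311]
contact_force: [0.0, 0.1, -1.5]
opening: 0.0144
```

```bash
python3 - <<'E'
from lens import *
rows([.48,.285,.12],67.2,4); go('')
# lens ellipse against a level one at the expected place
im=get_image('side'); m=cut_out('side','lens'); o=ctrl.get_obs(); tp=np.array(o["tool_pos"])
a=np.linspace(0,2*np.pi,80)
def el(c,rx=0,ry=0):
    M=R.from_euler('xy',[rx,ry]).as_matrix(); q=np.c_[.03*np.cos(a),.03*np.sin(a),0*a]@M.T+c
    return cv2.fitEllipse(proj('side',q).astype(np.float32))
c=tp+[.0683,-.0285,0]; print('level',el(c),'ry+4deg',el(c,0,.07),'rx+4deg',el(c,.07))
for r in m[:1]:
    k=max(cv2.findContours(r["mask"].astype(np.uint8),0,1)[0],key=cv2.contourArea); k=cv2.convexHull(k); print('mask',r["mask"].sum(),cv2.fitEllipse(k),cv2.boundingRect(k))
g=im.astype(int); b=g.min(2)>150; b[:, :]&=True
n,l,st,ce=cv2.connectedComponentsWithStats((g.min(2)>140).astype(np.uint8))
for s in st[1:]:
    if s[4]>100 and s[1]<180: print(s)
E
```

```text
t 25.03 at [0.4804 0.2871 0.139 ] jaw 67.3 F [ 0.   0.1 -1.5] open 0.0144
row [ 4.8 -0.5  0.1] mm 4.8 [0.03 0.   0.01] x 4 path [[np.float64(0.48), np.float64(0.286), np.float64(0.13)], [np.float64(0.48), np.float64(0.286), np.float64(0.125)], [np.float64(0.48), np.float64(0.285), np.float64(0.12)], [np.float64(0.48), np.float64(0.285), np.float64(0.12)]]
tilt of tool deg 0.03
top lens [(0.86, array([0.5462, 0.2579, 0.1358])), (0.67, array([0.3725, 0.4372, 0.0044]))]
top shell_tip [(0.46, array([0.5452, 0.2594, 0.0872]))]
 mask 358 [208.4 198.4]
 mask 231 [178.7 421.4]
side lens [(0.83, array([0.5491, 0.2601, 0.1364]))]
side shell_tip [(0.56, array([0.5501, 0.2586, 0.0855]))]
 mask 723 [380.2 355.5]
 mask 362 [131.3 265.4]
tcp [0.4804 0.2871 0.139 ]
level ((276.892333984375, 133.93951416015625), (12.01539421081543, 22.428449630737305), 88.69194030761719) ry+4deg ((276.881591796875, 133.93890380859375), (11.93134880065918, 22.429855346679688), 93.48949432373047) rx+4deg ((276.8919677734375, 133.94361877441406), (13.327323913574219, 22.42808723449707), 88.89445495605469)
mask 396 ((271.4725036621094, 131.69175720214844), (15.517180442810059, 34.75259017944336), 102.71488952636719) (255, 125, 34, 16)
[  258     0   302   420 51783]
[  23    5   80   83 2539]
[118  46  52  16 428]
[ 99  63  14  19 103]
[140  64  34  20 501]
[261 128  28  13 257]
[263 150  25  29 379]
[327 153  26  17 335]
```

Call:
{"fn": "arm_command", "kwargs": {
  "plan": [
    [[0.003, -0.0005, 0, 0, 0, 0, 0.01], [0.005, -0.0005, 0, 0, 0, 0, 0.01], [0.005, -0.0005, 0, 0, 0, 0, 0.01], [0.005, 0, 0, 0, 0, 0, 0.01], [0.003, 0, 0, 0, 0, 0, 0.01], [0, 0, 0, 0, 0, 0, 0.01], [0, 0, 0, 0, 0, 0, 0.01]]
  ]
}}

```text
t: 26.12
tool_pos: [0.4795, 0.2853, 0.1153]
tool_rot: [0.31, 1.549, -0.312]
contact_force: [-0.7, 0.2, -0.6]
opening: 0.0148
```

```bash
python3 -c "
from lens import *
rows([.4805,.2855,.103],67.2,4)"
```

```text
t 26.12 at [0.4795 0.2853 0.1153] jaw 67.3 F [-0.7  0.2 -0.6] open 0.0148
row [3.1 0.2 0.2] mm 3.1 [ 0.02 -0.    0.01] x 4 path [[np.float64(0.48), np.float64(0.285), np.float64(0.109)], [np.float64(0.48), np.float64(0.285), np.float64(0.106)], [np.float64(0.48), np.float64(0.286), np.float64(0.103)], [np.float64(0.48), np.float64(0.286), np.float64(0.103)]]
```

Call:
{"fn": "arm_command", "kwargs": {
  "plan": [
    [[0.002, 0, 0.0004, 0, 0, 0, 0.01], [0.003, 0, 0.0002, 0, 0, 0, 0.01], [0.003, 0, 0, 0, 0, 0, 0.01], [0.002, 0, 0, 0, 0, 0, 0.01], [0, 0, 0, 0, 0, 0, 0.01], [0, 0, 0, 0, 0, 0, 0.01], [0, 0, 0, 0, 0, 0, 0.01], [0, 0, 0, 0, 0, 0, 0.01], [0, 0, 0, 0, 0, 0, 0.01]]
  ]
}}

```text
t: 26.87
tool_pos: [0.4804, 0.2852, 0.1046]
tool_rot: [0.311, 1.548, -0.311]
contact_force: [0.1, -0.4, -0.4]
opening: 0.0144
```

```bash
python3 -c "
from lens import *
rows([.4805,.2855,.103],67.2,4); go('6.png')
rows([.4805,.2855,.103],67.2,4)
a=cv2.imread('pics/top6.png')[170:250,160:250];b=cv2.imread('pics/side6.png')[110:190,225:325]
cv2.imwrite('pics/v6.png',np.hstack([cv2.resize(a,(360,320),interpolation=2),cv2.resize(b,(400,320),interpolation=2)]))"
```

```text
t 26.87 at [0.4804 0.2852 0.1046] jaw 67.3 F [ 0.1 -0.4 -0.4] open 0.0144
row [ 0.4  0.1 -0. ] mm 0.4 [0.02 0.   0.  ] x 4 path [[np.float64(0.48), np.float64(0.285), np.float64(0.104)], [np.float64(0.48), np.float64(0.285), np.float64(0.103)], [np.float64(0.48), np.float64(0.286), np.float64(0.103)], [np.float64(0.48), np.float64(0.286), np.float64(0.103)]]
tilt of tool deg 0.03
top lens [(0.6, array([0.5458, 0.2564, 0.101 ]))]
top shell_tip [(0.55, array([0.5506, 0.2584, 0.088 ]))]
 mask 292 [208.  201.9]
side lens [(0.56, array([0.5482, 0.2547, 0.1019]))]
side shell_tip [(0.7, array([0.5489, 0.2581, 0.0844]))]
 mask 359 [142.2 265.4]
tcp [0.4804 0.2852 0.1046]
t 27.27 at [0.4804 0.2852 0.1045] jaw 67.3 F [-0.2  0.1 -1.6] open 0.0148
row [ 0.4  0.1 -0. ] mm 0.4 [0.02 0.   0.01] x 4 path [[np.float64(0.48), np.float64(0.285), np.float64(0.104)], [np.float64(0.48), np.float64(0.285), np.float64(0.103)], [np.float64(0.48), np.float64(0.286), np.float64(0.103)], [np.float64(0.48), np.float64(0.286), np.float64(0.103)]]
```

View pics/v6.png

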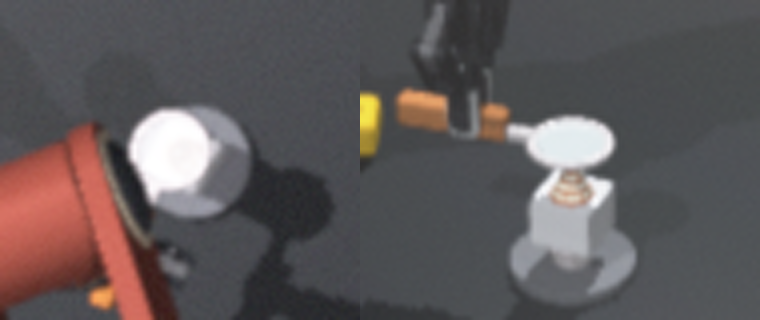

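```bash
python3 - <<'E'
from h import *
from scipy.optimize import least_squares
a=np.linspace(0,2*np.pi,73)
t0=dict(top=(.5488,.258),side=(.5483,.2556))
for n in('top','side'):
    im=cv2.imread('pics/%s6.png'%n).astype(np.float32); g=im.min(2) if n=='top' else im.min(2)
    def f(p):   # mean inside-outside contrast across the outline of a level 60x7 mm disc
        s=0
        for r,sg in((.0285,1),(.0325,-1)):
            q=np.r_[[[p[0]+r*np.cos(x),p[1]+r*np.sin(x),z] for x in a for z in((.1005,.1075))]]
            h=cv2.convexHull(proj(n,q).astype(np.float32))[:,0]
            L=np.vstack([np.linspace(h[i],h[(i+1)%len(h)],8) for i in range(len(h))])
            L=L[np.ones(len(L),bool)]
            v=cv2.remap(g,L[:,0].astype(np.float32)[None],L[:,1].astype(np.float32)[None],1)[0]
            s+=sg*np.median(v) if 0 else sg*np.clip(v,60,200).mean()
        return s
    X=[(f((x,y)),x,y) for x in np.arange(.536,.5601,.0008) for y in np.arange(.244,.2701,.0008)]
    X.sort(reverse=True); b=np.array(X[:12]); print(n,b[0].round(4),'mean',b[:,1:].mean(0).round(4),'minus tip(own camera)',(b[:,1:].mean(0)-t0[n]).round(4))
E
```

```text
top [62.3263  0.5496  0.26  ] mean [0.55   0.2596] minus tip(own camera) [0.0012 0.0016]
side [48.8849  0.548   0.2568] mean [0.5481 0.2567] minus tip(own camera) [-0.0002  0.0011]
```

```bash
python3 -c "
from station import ctrl,finish_job
o=ctrl.get_obs();print(o['t'],o['tool_pos'],o['dq'],o['opening'])
print(finish_job())"
```

```text
27.2667 [0.48037173 0.28515223 0.10450366] [-6.14769751e-04  4.83988009e-04  1.46261875e-03 -1.27279730e-03
  2.92152325e-03  6.07570855e-05] 0.01483835613158745
the job is handed in; nothing more can be done
None
```

I placed the aluminium block with the striped shell on the stand and let it go. I then picked up the loupe, brought it over the rack and handed in with the lens held above the shell tip. The job ended at 27.3 s of the 66 s allowed; `finish_job` gave no verdict.

**Block:**
- It slid over the post without resistance until the shoulder pushed back with about 11 N at the expected height.
- After I released it, the picture showed it upright, square to the post and down on the shoulder.

**Loupe at hand-in:**

| Check | Result | Limit |
|---|---|---|
| Lens to shell tip, sideways (lens outline fits, two cameras) | 1.1 and 2.0 mm | 8 mm |
| Lens underside above tip (estimate) | 12–13.5 mm | 4–18 mm |
| Tool tilt (lens outline in side view also looked level) | 0.03° | 7° |
| Joint speeds | below 0.003 rad/s | – |
| Finger opening on the 16 mm handle | 14.8 mm | – |

**Disagreements:**
- The trained networks put the lens about 3 mm off the tip, against 1–2 mm from the outline fits. Both are inside the limit.
- The two cameras differ by about 2 mm in y, so I only compared positions within the same camera.

I did not measure the bystanders or the rack separately at the end. No path came near the ormer, crucible, dive weight or tweezers. I crossed the rack with the tool tip 15 cm or more above the table, against its 7 cm height.

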